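# Read in the sample bottles and pack the box

### The job

Read in and pack the milk samples: take the square bottles one after another, red cap first, then blue, then green (whichever are there), and hold each in front of the reader's window at its reading spot, upright and square to it, for about half a second a side, turning it to show first the one-bar, then the two-bar, then the three-bar panel of its label. Stand every bottle and also every round black-capped pot upright on the floor of the red box, all side by side, and let go; leave the other things on the bench where they are.

Things in the scene. Friction and masses are not known exactly. Their poses are not given: they have to be found in the camera images.
- red_bottle: red-capped square bottle, may be absent. White body 56 x 56 x 80 mm high; round cap 34 mm in diameter, 86 to 120 mm above the underside (the grip); 0.14 to 0.28 kg, bottom-heavy. Starts upright, any yaw. Origin: centre of the underside, z up. Yellow label panels on three sides: one black bar faces +y, two bars -x, three bars -y; +x is plain. Short bars on the shoulder repeat each panel's number.
- blue_bottle: blue-capped square bottle, may be absent. White body 56 x 56 x 80 mm high; round cap 34 mm in diameter, 86 to 120 mm above the underside (the grip); 0.14 to 0.28 kg, bottom-heavy. Starts upright, any yaw. Origin: centre of the underside, z up. Yellow label panels on three sides: one black bar faces +y, two bars -x, three bars -y; +x is plain. Short bars on the shoulder repeat each panel's number.
- green_bottle: green-capped square bottle, may be absent. White body 56 x 56 x 80 mm high; round cap 34 mm in diameter, 86 to 120 mm above the underside (the grip); 0.14 to 0.28 kg, bottom-heavy. Starts upright, any yaw. Origin: centre of the underside, z up. Yellow label panels on three sides: one black bar faces +y, two bars -x, three bars -y; +x is plain. Short bars on the shoulder repeat each panel's number.
- red_bottle_panel1 (a point): centre of the one-bar label panel of the red bottle, 28.5 mm out from the axis, 42 mm above the underside; axes as the bottle's
- red_bottle_panel2 (a point): centre of the two-bar label panel of the red bottle, 28.5 mm out from the axis, 42 mm above the underside; axes as the bottle's
- red_bottle_panel3 (a point): centre of the three-bar label panel of the red bottle, 28.5 mm out from the axis, 42 mm above the underside; axes as the bottle's
- blue_bottle_panel1 (a point): centre of the one-bar label panel of the blue bottle, 28.5 mm out from the axis, 42 mm above the underside; axes as the bottle's
- blue_bottle_panel2 (a point): centre of the two-bar label panel of the blue bottle, 28.5 mm out from the axis, 42 mm above the underside; axes as the bottle's
- blue_bottle_panel3 (a point): centre of the three-bar label panel of the blue bottle, 28.5 mm out from the axis, 42 mm above the underside; axes as the bottle's
- green_bottle_panel1 (a point): centre of the one-bar label panel of the green bottle, 28.5 mm out from the axis, 42 mm above the underside; axes as the bottle's
- green_bottle_panel2 (a point): centre of the two-bar label panel of the green bottle, 28.5 mm out from the axis, 42 mm above the underside; axes as the bottle's
- green_bottle_panel3 (a point): centre of the three-bar label panel of the green bottle, 28.5 mm out from the axis, 42 mm above the underside; axes as the bottle's
- pot_a: round control pot without label, may be absent: pale green body 54 mm in diameter and 74 mm high, closed round black cap 34 mm in diameter from 80 to 112 mm above the underside (the grip), about 0.13 to 0.25 kg, bottom-heavy. Starts upright. Origin: centre of the underside, z up.
- pot_b: round control pot without label, may be absent: pale green body 54 mm in diameter and 74 mm high, closed round black cap 34 mm in diameter from 80 to 112 mm above the underside (the grip), about 0.13 to 0.25 kg, bottom-heavy. Starts upright. Origin: centre of the underside, z up.
- crate: open red packing box, fixed to the bench: outside 136 (x) x 196 (y) x 75 mm high, walls 5 mm, inside 126 x 186 mm. Just holds two rows of three items side by side. Origin: centre of the underside, z up.
- crate_in (a point): centre of the box's inner floor, which is the full 126 x 186 mm; axes as the box's (x across, y along its long side)
- reader: white bench code reader, fixed: foot 100 x 130 mm, housing 90 x 120 mm, top 115 mm above the bench. Its black window (80 x 60 mm, red frame, centre 80 mm above the bench) is in its -x face, which looks roughly towards the robot; a blue arrow on top points to the window side. Origin: centre of the underside.
- reader_spot (a point): reading spot in the air, 35 mm straight out from the centre of the window, 80 mm above the bench; axes as the reader's (+x points into the window). A panel is read when its centre is held in the gripper within 18 mm of this spot for 0.3 s, facing the window, bottle upright and panel square within 0.2 rad.
- wash_bottle: clear wash bottle with blue cap, 60 mm in diameter, 150 mm high; not part of the job. Origin: centre of the underside.
- beaker: empty glass beaker, 64 mm in diameter, 70 mm high; not part of the job. Origin: centre of the underside.
- weight: steel weight, 50 mm in diameter, 50 mm high; not part of the job. Origin: centre of the underside.
- label_roll: roll of labels lying flat, 80 mm in diameter, 40 mm high, hole 40 mm; not part of the job. Origin: centre of the underside.
- dish: flat clear dish, 90 mm in diameter, 16 mm high; not part of the job. Origin: centre of the underside.
- bottle_brush: flat brush with wooden handle, lying along its x, about 200 mm long, 30 mm high; origin under its middle; not part of the job. 
Things that resemble listed ones, but are neither listed nor needed, are in the scene too. What is shaped like the pot_b but pink or purple is not meant.

How it is judged:
By the outcome, as a careful person would: the job done as asked, in the order asked, and still so for the second after the job is handed in, with the robot touching nothing.
Of red_bottle, blue_bottle, green_bottle only 2 to 3 are there at a start; the rules pass over those that are not, and their reading is None.
Of pot_a, pot_b only 1 to 2 are there at a start; the rules pass over those that are not, and their reading is None.
At some moment in a run one of red_bottle, blue_bottle, green_bottle, pot_a, pot_b may be knocked a few centimetres aside while the robot is not near it.
It also fails if it takes over 210 s, if anything falls off the work surface, if the arm or the gripper's body presses on something with over 40 N, if the wrist force passes 120 N, or if a joint passes its speed limit or range.

### The arm

A 6-joint arm with a two-finger parallel gripper is mounted at the origin on the work surface. World frame = base frame: x ahead of the robot, y to its left, z up, the work surface at z = 0. Lengths are in m, angles in rad, forces in N, time in s.
With the tool pointing down it reaches from about 0.275 to 1 m from the base axis. Payload 8.4 kg.
Tool frame: the origin (TCP) lies at the very end of the fingers, on their centre line; the grasp point (between the pads) lies 19 mm behind it (manip.hold_point_z is the distance from the TCP to the grasp point, in m); z points along the fingers, y is the line along which they close (so a half turn about z gives the same grasp; the last joint's range is limited). The gripper opens to 85 mm and grips with 20 to 120 N. Pads are 22 mm wide; open, the fingers measure 114 mm over their backs; the gripper's body (76 mm by 85 mm) begins 54 mm behind the grasp point. The pads swing forward as they close: fully open they stand 13 mm farther back than shut.
Start: joints at [1.174, 0.353, 1.633, -0, 1.155, -0.002], TCP at [0.24, 0.577, 0.209] pointing down, gripper open.
Joint ranges: [-2.63, 2.63], [-0.92, 2.1], [0.06, 2.66], [-1.3, 4.44], [0, 2.69], [-3.02, 3.02]. Speed limits (rad/s): [2.22, 2.22, 2.79, 3.14, 3.14, 3.14].

### API

Orientations are given as a rotation vector (axis times angle).
In Python, from cell import manip gives the robot as it stands. Calls block until the motion is done:
- manip.move_ptp(position, orientation): joint-space move of the TCP to a pose.
- manip.movel(position, ori=None, v=0.15): straight line of the TCP; ori=None keeps the orientation; v is the mean speed in m/s.
- manip.movej(angles): joint-space move.
- manip.grip(opening, effort=None): finger opening in m; effort is the grip in N (None keeps the last); returns when the fingers have stopped.
- manip.hold(seconds).
- manip.solve_ik(position, orientation): joint angles nearest the present ones, or None.
- manip.get_obs(): the state.
- manip.read_camera(name): name is "scene" or "top" or "wrist"; returns a dict with "pixels" (480x640x3 uint8, blue, green, red), "depth" (480x640 float32, m along the optical axis (not along the pixel's ray), 0 where there is no reading), "camera_matrix" (3x3 intrinsics, pixels), "k1" (the pictures are not rectified: a ray, as slopes to the right and down, at radius r is drawn at 1 + k1 r^2 times it, then the intrinsics apply), "rvec" (rotation vector, rad) and "tvec" (3), from world to camera coordinates, as OpenCV has them; the wrist camera has in their place "T_tool_cam" (4x4, takes a point from camera to tool coordinates, whose origin is the TCP and whose axes are the flange's). Camera axes: x right, y down, z forward; pixel columns grow to the right and rows downward; lengths in m; the calibration is good to about 2 mm. A picture is of the moment at which its call begins: read the wrist's pose just before it.
A pose or a line that the arm cannot do raises manip.MotionError and nothing moves.
- manip.job_done(): hands the job in; it is judged then, once.
Trained networks look in the newest picture that a camera, given by its name, has taken for a name from the list of things; names that differ only in an ending like _2 or _b are one class to them, and where a whole thing is asked for, a point or a joint stands for the part that bears it (a point fixed in the world has none). Each returns a list of dicts, best first, with "score" (0 to 1); they miss things now and then, are a little off and sometimes report something else, mostly with a low value. They report only what shows in the picture. A call takes as long as a camera call. They do not tell look-alikes from the thing itself.
- manip.boxes_of(label, camera): "rect" ([left, top, right, bottom] in pixels, round what is visible of it).
- manip.outline_of(label, camera): "region" (480x640 bool, what is visible of it) and "rect" ([left, top, right, bottom] in pixels, round what is visible of it).
The state is a dict: "t": time; "qpos": joint angles; "qd": joint speeds; "effort": joint torques, N m; "ee_pos": TCP position; "tool_rot": TCP orientation; "ft_force": force on the tool from outside, world axes, zero at the start; "torque": the same for the moment, N m; "gripper_width": finger opening in m; "grasp_force": force on a finger pad.
Only numpy, scipy, OpenCV 4.12 (cv2) and the standard library are available. Lean on these libraries where they do the work, as an engineer would, in place of code of your own. Each camera call takes 0.05 s, during which the arm holds its last target. There are 200 camera calls.

## Working session

There is one attempt and no reset: what is moved stays moved. The work goes in short steps, each a Python script; the robot and the scene stay as the last script left them, time stands still between calls to the robot, and variables do not carry over. Pictures are saved under pics/ and viewed, at most 14 in all, crops included, and the job is handed in when it is done.

```bash
ls; mkdir -p pics
python3 - <<'E'
from cell import manip
import cv2,numpy as np
for c in ["scene","top"]:
    d=manip.read_camera(c); cv2.imwrite(f"pics/{c}0.png",d["pixels"])
    R=cv2.Rodrigues(np.array(d["rvec"],float))[0]; print(c,d["camera_matrix"],d["k1"],-R.T@np.array(d["tvec"]).ravel())
    for n in ["red_bottle","blue_bottle","green_bottle","pot_a","crate","reader"]:
        print(n,[(np.round(b["rect"]).astype(int).tolist(),round(float(b["score"]),2)) for b in manip.boxes_of(n,c)])
print(manip.get_obs()); print(manip.hold_point_z)
E
```

```text
pics
scene [[526.96334327   0.         318.04116774]
 [  0.         526.96334327 246.8791397 ]
 [  0.           0.           1.        ]] -0.06686868535900108 [ 1.25997392 -0.34140451  1.09377926]
red_bottle [([210, 282, 245, 330], 0.82)]
blue_bottle [([261, 264, 292, 306], 0.97)]
green_bottle [([262, 263, 292, 306], 0.63), ([168, 246, 205, 291], 0.59)]
pot_a [([187, 210, 209, 246], 0.92), ([237, 236, 259, 272], 0.83), ([224, 210, 244, 250], 0.76), ([156, 291, 185, 333], 0.69)]
crate [([388, 184, 476, 264], 0.61)]
reader [([332, 261, 398, 337], 0.73)]
top [[489.99583338   0.         316.76867462]
 [  0.         489.99583338 243.35403619]
 [  0.           0.           1.        ]] -0.011515958767609634 [0.36633556 0.00392194 1.15602856]
red_bottle [([411, 204, 445, 234], 0.92)]
blue_bottle []
green_bottle [([432, 268, 473, 294], 0.91), ([355, 207, 389, 245], 0.71)]
pot_a [([370, 265, 398, 290], 0.82), ([462, 230, 498, 252], 0.78), ([375, 306, 403, 332], 0.72), ([412, 321, 444, 350], 0.56)]
crate [([114, 196, 216, 275], 0.61), ([440, 159, 470, 186], 0.42), ([382, 155, 414, 185], 0.25)]
reader [([264, 137, 319, 198], 0.63), ([350, 206, 390, 240], 0.36), ([433, 266, 470, 296], 0.17)]
{'t': 0.7, 'qpos': array([ 1.17361571e+00,  3.52978287e-01,  1.63339382e+00, -1.98362687e-05,
        1.15519264e+00, -2.36858093e-03]), 'qd': array([ 2.18409576e-03,  3.86702180e-04,  5.08015881e-05, -3.61575675e-04,
        2.91405474e-04, -1.77535502e-03]), 'effort': array([ 2.76267114e-03, -6.05012798e+01, -3.42392564e+01,  2.13441849e-04,
        1.09181612e-03, -2.78196853e-05]), 'ee_pos': array([0.24038873, 0.57693272, 0.20869719]), 'tool_rot': array([6.16132322e-01, 3.08055820e+00, 3.73012778e-05]), 'ft_force': array([ 0.87960124, -0.10933334, -0.47183549]), 'torque': array([ 0.02202261,  0.00025911, -0.05700601]), 'grasp_force': 0.0, 'gripper_width': 0.08532709747310151}
0.0187
```

Run:
```python
import cv2
a=cv2.imread("pics/top0.png")[120:370,100:520]
cv2.imwrite("pics/top0c.png",cv2.resize(a,None,fx=1.9,fy=1.9,interpolation=cv2.INTER_CUBIC))
a=cv2.imread("pics/scene0.png")[160:370,140:490]
cv2.imwrite("pics/scene0c.png",cv2.resize(a,None,fx=2.28,fy=2.28,interpolation=cv2.INTER_CUBIC))
```

```text
(no output)
```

View pics/top0c.png

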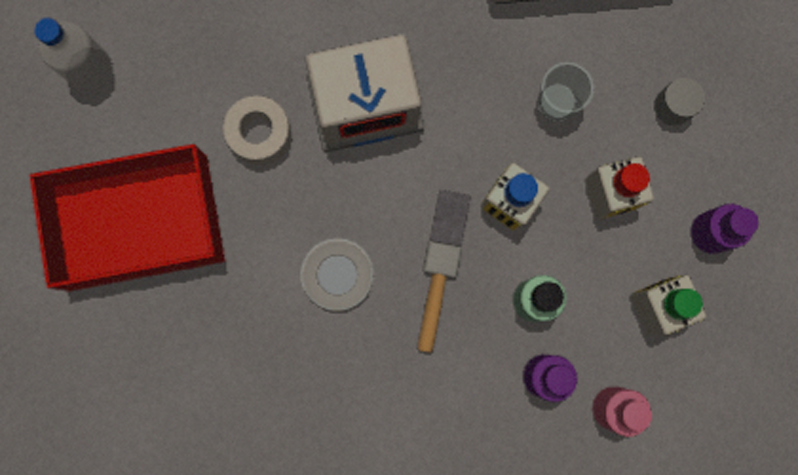

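View pics/scene0c.png

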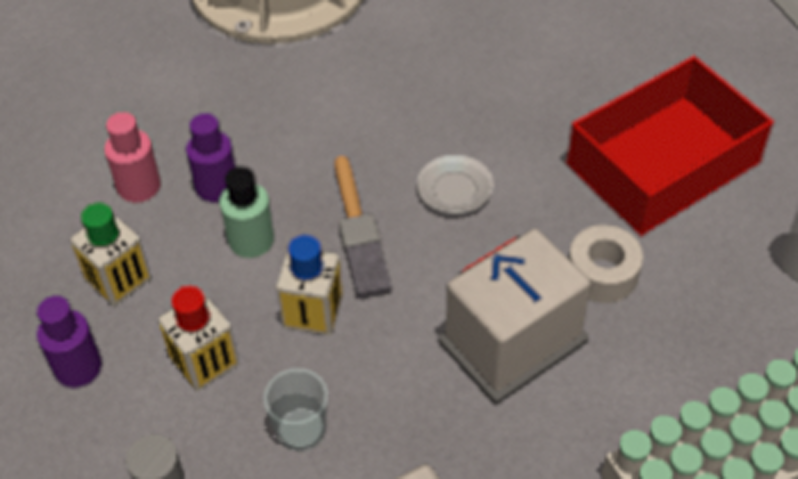

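The pictures show red (top px 431,214), blue (374,219) and green (460,279) bottles. There is one pale-green, black-capped pot at (386,276), the only one that fits pot_a/pot_b. The purple ones at (390,318) and (483,238) and the pink one at (430,337) are look-alikes, and these enlarged crops settle that. Next I'll measure the scene.

```bash
cat > h.py <<'E'
from cell import manip
import cv2,numpy as np
from scipy.spatial.transform import Rotation as Ro
def cam(name):
    o=manip.get_obs(); d=manip.read_camera(name)
    if name=="wrist":
        T=np.eye(4); T[:3,:3]=Ro.from_rotvec(o["tool_rot"]).as_matrix(); T[:3,3]=o["ee_pos"]
        T=T@np.array(d["T_tool_cam"])
    else:
        R=cv2.Rodrigues(np.array(d["rvec"],float))[0]; T=np.eye(4); T[:3,:3]=R.T; T[:3,3]=-R.T@np.array(d["tvec"]).ravel()
    d["T"]=T; d["D"]=np.array([d["k1"],0,0,0,0],float); return d
def cloud(d):
    h,w=d["depth"].shape; u,v=np.meshgrid(np.arange(w),np.arange(h))
    r=cv2.undistortPoints(np.stack([u,v],-1).reshape(-1,1,2).astype(np.float64),d["camera_matrix"],d["D"])[:,0]
    P=np.c_[r,np.ones(len(r))]*d["depth"].reshape(-1,1)
    P=P@d["T"][:3,:3].T+d["T"][:3,3]; P[d["depth"].ravel()<=0]=np.nan
    return P.reshape(h,w,3)
def proj(d,P):
    W=np.linalg.inv(d["T"]); return cv2.projectPoints(np.asarray(P,float).reshape(-1,3),cv2.Rodrigues(W[:3,:3])[0],W[:3,3],d["camera_matrix"],d["D"])[0][:,0]
def ortho(d,c,z,half,mm=0.5,yaw=0.):
    """image of plane z about c; column -> +x', row -> -y' of frame turned by yaw; 1 px = mm"""
    n=int(2*half*1000/mm); g=(np.arange(n)-n/2+.5)*mm/1000
    X,Y=np.meshgrid(g,-g); C,S=np.cos(yaw),np.sin(yaw)
    P=np.stack([c[0]+C*X-S*Y,c[1]+S*X+C*Y,np.full_like(X,z)],-1)
    uv=proj(d,P).reshape(n,n,2).astype(np.float32)
    return cv2.remap(d["pixels"],uv[...,0],uv[...,1],cv2.INTER_LINEAR)
HUE={"red":((0,8),(172,180)),"blue":((100,125),),"green":((50,80),)}
def hsvmask(px,hue,s=110,v=50):
    H=cv2.cvtColor(px,cv2.COLOR_BGR2HSV)
    return np.any([(H[...,0]>=a)&(H[...,0]<=b) for a,b in HUE[hue]],0)&(H[...,1]>s)&(H[...,2]>v)
def rect(Q):
    (c,s,a)=cv2.minAreaRect((np.asarray(Q)*1000).astype(np.float32)); return np.array(c)/1000,np.array(s),np.deg2rad(a)
def ikdown(p,psi):
    """joints with tool down, tool x at world yaw psi, q6 as close to 0 as any equivalent full turn"""
    q1=np.arctan2(p[1],p[0]); R=Ro.from_euler("z",q1+np.pi/2)*Ro.from_euler("x",np.pi)
    q=manip.solve_ik(np.array(p,float),R.as_rotvec())
    if q is None: raise RuntimeError(("ik",p))
    q=np.array(q); t=q[0]+np.pi/2-psi; q[5]=(t+np.pi)%(2*np.pi)-np.pi; return q
E
python3 - <<'E'
from h import *
q=ikdown([.5,.1,.3],1.0); o=manip.get_obs()
q2=manip.solve_ik([.5,.1,.3],(Ro.from_euler("z",1.)*Ro.from_euler("x",np.pi)).as_rotvec()); print(q,q2)
d=cam("top"); P=cloud(d); Z=P[...,2]; W=d["pixels"]
print("bench z",np.nanmedian(Z[400:,200:400]),np.nanstd(Z[400:,200:400]))
red=hsvmask(W,"red",90,40)
def near(b): m=np.zeros(Z.shape,bool); m[b[1]:b[3],b[0]:b[2]]=1; return m
m=red&near([100,180,230,290])&(Z>.06)&(Z<.09); print("crate",rect(P[m][:,:2]),m.sum(),np.median(Z[m]))
m=red&near([100,180,230,290])&(Z<.03);print("floor",rect(P[m][:,:2]),np.median(Z[m]))
m=near([250,130,335,205])&(Z>.105)&(Z<.125); print("reader",rect(P[m][:,:2]),np.median(Z[m]))
for n,b in dict(red=[405,195,450,240],blue=[350,200,392,245],green=[425,262,478,300]).items():
    m=near(b)&hsvmask(W,n)&(Z>.1); print(n,"cap",P[m][:,:2].mean(0),(P[m].max(0)+P[m].min(0))/2,m.sum(),np.median(Z[m]))
H=cv2.cvtColor(W,cv2.COLOR_BGR2HSV)
m=near([370,260,405,295])&(Z>.1); print("pot",P[m].mean(0),(P[m].max(0)+P[m].min(0))/2,m.sum())
print(np.array(manip.read_camera("wrist")["T_tool_cam"]))
E
```

```text
[ 1.94453814e-01  9.11315658e-02  1.76319392e+00 -4.44089210e-16
  1.28726717e+00  7.65250140e-01] [ 1.94453814e-01  9.11315658e-02  1.76319392e+00 -4.44089210e-16
  1.28726717e+00  7.65250140e-01]
bench z 0.0024843879062346197 0.11942936779507
crate (array([0.5068194 , 0.31194202]), array([137.63218689, 196.00579834]), np.float64(0.19821353723057897)) 1007 0.07342894832279034
floor (array([0.51363556, 0.32670071]), array([156.54699707, 222.52639771]), np.float64(0.19679036058879745)) 0.0053681013141784195
reader (array([0.65863165, 0.03112676]), array([ 93.50780487, 120.09073639]), np.float64(0.22492642447888922)) 0.11463548189556261
red cap [ 0.5468115  -0.27661013] [ 0.54759154 -0.27829265  0.11266588] 221 0.11938164162540699
blue cap [ 0.53454256 -0.15019525] [ 0.5354502  -0.15024277  0.11245063] 193 0.11949803060850606
green cap [ 0.40600926 -0.33453473] [ 0.40640004 -0.33497817  0.11956163] 183 0.11946368008854602
pot [ 0.41264408 -0.17890285  0.1109452 ] [ 0.4134796  -0.1799132   0.10834876] 201
[[-5.51587605e-04 -9.64110286e-01 -2.65501511e-01  6.66644520e-02]
 [ 9.99999751e-01 -4.14659248e-04 -5.71786653e-04 -1.49177765e-03]
 [ 4.41172736e-04 -2.65501760e-01  9.64110274e-01 -1.64058910e-01]
 [ 0.00000000e+00  0.00000000e+00  0.00000000e+00  1.00000000e+00]]
```

```bash
cat >> h.py <<'E'
OFF=-0.02
def look(c,z=0.28,psi=None):
    """wrist view with the tool over c"""
    psi=np.arctan2(c[1],c[0])+np.pi/2 if psi is None else psi
    q=ikdown([c[0],c[1],z],psi); manip.movej(q); return cam("wrist")
def capfind(d,color,c,r=0.06):
    P=cloud(d); m=(np.hypot(P[...,0]-c[0],P[...,1]-c[1])<r)&(P[...,2]>.1)&(P[...,2]<.13)
    if color: m&=hsvmask(d["pixels"],color)
    n,l,s,_=cv2.connectedComponentsWithStats(m.astype(np.uint8)); 
    if n<2: return None
    m=l==1+np.argmax(s[1:,4]); m&=(P[...,2]>np.nanmedian(P[m][:,2])-.006)
    return (np.array(cv2.minEnclosingCircle((P[m][:,:2]*1000).astype(np.float32))[0])/1000, m.sum(), np.nanmedian(P[m][:,2]))
E
python3 - <<'E'
from h import *
out=[]
for n,c in dict(green=(.406,-.335),red=(.5475,-.277),blue=(.535,-.150)).items():
    d=look(c); f=capfind(d,n,c); print(n,f,manip.get_obs()["t"])
    P=cloud(d); c2=f[0]
    m=(np.hypot(P[...,0]-c2[0],P[...,1]-c2[1])<.045)&(P[...,2]>.074)&(P[...,2]<.088); print(rect(P[m][:,:2]),m.sum())
    out.append(ortho(d,c2,.08,.05,.4)); np.savez(f"pics/{n}.npz",p=d["pixels"])
out.append(cv2.resize(d["pixels"],(333,250)))
cv2.imwrite("pics/b.png",np.hstack([cv2.copyMakeBorder(o,0,250-o.shape[0],0,0,cv2.BORDER_CONSTANT) for o in out])[:, :800])
E
```

```text
green (array([ 0.4057728 , -0.33900641]), np.int64(976), np.float64(0.11879297540965048)) 4.1
(array([ 0.40566748, -0.3395777 ]), array([55.95420074, 55.93941116]), np.float64(0.388771651460157)) 1666
red (array([ 0.54834125, -0.28282977]), np.int64(1022), np.float64(0.1187256688717625)) 4.8083
(array([ 0.54816681, -0.28314932]), array([55.96721268, 56.21472931]), np.float64(0.2596032286509724)) 1676
blue (array([ 0.53556232, -0.15467697]), np.int64(1005), np.float64(0.11875351974143894)) 5.4333
(array([ 0.5356507 , -0.15514012]), array([56.23473358, 55.85227585]), np.float64(0.9619027599099215)) 1672
```

View pics/b.png

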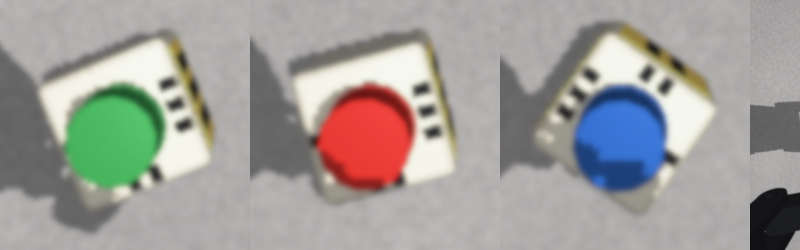

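The wrist views show three-bar marks at the right side of green (175,105) and red (427,110). Blue has its three bars upper left (580,95) and its two bars upper right (655,80). That gives yaws of 1.960 (green), 1.830 (red) and -2.180 (blue). Next I'll measure the crate, reader and pot.

Run:
```python
from h import *
d=look((.413,-.18)); print("pot",capfind(d,None,(.413,-.18)))
d=look((.655,.03),.40); P=cloud(d); Z=P[...,2]
m=(np.hypot(P[...,0]-.658,P[...,1]-.03)<.12)&(Z>.105)&(Z<.125); print("reader",rect(P[m][:,:2]),np.median(Z[m]))
d=look((.507,.312),.45); P=cloud(d); Z=P[...,2]; red=hsvmask(d["pixels"],"red",90,40)
m=red&(Z>.067)&(Z<.085); print("crate",rect(P[m][:,:2]),np.median(Z[m]),m.sum())
m=red&(Z<.012)&(Z>-.01); print("floor",rect(P[m][:,:2]),np.median(Z[m]))
cv2.imwrite("pics/crate.png",d["pixels"]); print(manip.get_obs()["t"])
```

```text
pot (array([ 0.41292078, -0.18402286]), np.int64(990), np.float64(0.1106940201425175))
reader (array([0.65880133, 0.02678255]), array([ 92.5344696 , 120.56734467]), np.float64(0.22564383014228612)) 0.11364544223707795
crate (array([0.5301665 , 0.18854733]), array([135.96342468, 439.74041748]), np.float64(0.1957134947572671)) 0.07332960260695232 1657
floor (array([0.50854187, 0.29710529]), array([150.98275757, 218.11361694]), np.float64(0.1946044213213036)) 0.003777195549508394
8.6667
```

View pics/crate.png

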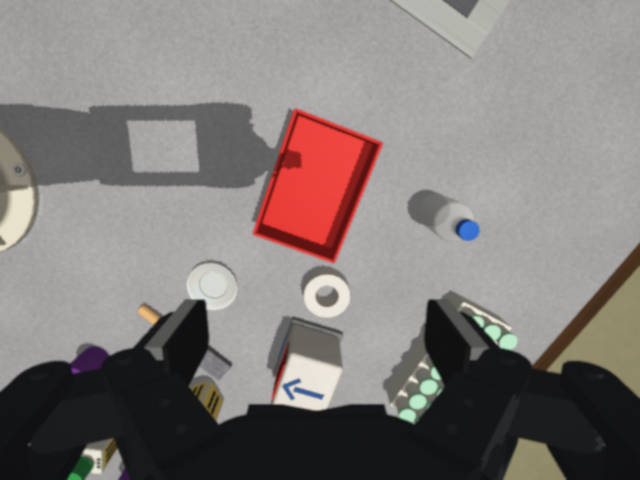

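```bash
cat >> h.py <<'E'
H0=0.087
def wrap(a,p=2*np.pi): return (a+p/2)%p-p/2
def two(c,f,z=.28):
    """mean of f(picture) over two opposite wrist yaws, cancels hand-eye offset"""
    a=np.arctan2(c[1],c[0])+np.pi/2; r=[f(look(c,z,a+s*1.5)) for s in (1,-1)]; return r
def bottle(d,color,c):
    f=capfind(d,color,c,.09)
    if f is None: return None
    P=cloud(d); c2=f[0]
    m=(np.hypot(P[...,0]-c2[0],P[...,1]-c2[1])<.045)&(P[...,2]>.074)&(P[...,2]<.088)
    r=rect(P[m][:,:2]); return np.r_[f[0],r[0],r[1],r[2]]
E
python3 - <<'E'
from h import *
def crate(d):
    P=cloud(d); Z=P[...,2]
    m=hsvmask(d["pixels"],"red",90,40)&(Z>.067)&(Z<.085)&(np.hypot(P[...,0]-.507,P[...,1]-.31)<.14); r=rect(P[m][:,:2]); return np.r_[r[0],r[1],r[2]]
def reader(d):
    P=cloud(d); Z=P[...,2]
    m=(np.hypot(P[...,0]-.658,P[...,1]-.03)<.12)&(Z>.105)&(Z<.125); r=rect(P[m][:,:2]); return np.r_[r[0],r[1],r[2]]
np.set_printoptions(precision=4,suppress=True)
print("crate",*two((.507,.31),crate,.45))
print("reader",*two((.60,.02),reader,.40))
print("red",*two((.548,-.283),lambda d:bottle(d,"red",(.548,-.283))))
print(manip.get_obs()["t"])
E
```

```text
crate [  0.506    0.3082 136.3614 195.7647   0.1935] [  0.5064   0.308  135.7491 196.2994   0.194 ]
reader [  0.6581   0.0269  92.7792 120.1996   0.2286] [  0.6588   0.0263  92.9255 120.3679   0.2272]
red [ 0.5477 -0.2828  0.5475 -0.283  55.8834 56.0685  0.2535] [ 0.5483 -0.2837  0.5478 -0.2836 56.0855 55.8819  0.2639]
22.975
```

```bash
cat >> h.py <<'E'
CR=(np.array([.5062,.3081]),.194); RD=(np.array([.6585,.0266]),.227)
def R2(a): return np.array([[np.cos(a),-np.sin(a)],[np.sin(a),np.cos(a)]])
def go(p,psi): manip.movej(ikdown(p,psi))
def pick(c,psi,h):
    manip.grip(.06); go([c[0],c[1],h+.06],psi); manip.movel([c[0],c[1],h],v=.12)
    manip.grip(0.0,60); manip.hold(.15); o=manip.get_obs(); print("grip",o["gripper_width"],o["grasp_force"])
    if o["gripper_width"]<.028: raise SystemExit("missed")
    manip.movel([c[0],c[1],h+.19],v=.2)
def place(slot,h):
    s=CR[0]+R2(CR[1])@np.array(slot); psi=CR[1]
    go([s[0],s[1],h+.19],psi); manip.movel([s[0],s[1],h+.03],v=.2); manip.movel([s[0],s[1],h+.0065],v=.04); manip.hold(.3)
    print("ft",manip.get_obs()["ft_force"].round(1))
    manip.grip(.056); manip.movel([s[0],s[1],h+.13],v=.2); print("t",manip.get_obs()["t"])
def read(psi1,h):
    s=RD[0]-R2(RD[1])@np.array([.1085,0])
    q=ikdown([s[0],s[1],h+.19],psi1); manip.movej(q); manip.movel([s[0],s[1],h+.038],v=.2)
    q=np.array(manip.get_obs()["qpos"]); print("q6",q[5])
    for k in range(3):
        if k: q[5]+=np.pi/2; manip.movej(q)
        manip.hold(.65)
        if k==1: cv2.imwrite(f"pics/read{manip.get_obs()['t']:.0f}.png",cam("scene")["pixels"][180:380,230:500])
    manip.movel([s[0],s[1],h+.19],v=.25)
def run(color,c,yaw,slot):
    b=bottle(look(c),color,c); print(color,b)
    if np.hypot(*(b[:2]-c))>.006: print("MOVED")
    if abs(b[4]-56)>2 or abs(b[5]-56)>2: raise SystemExit("odd shape")
    y=yaw+wrap(b[6]-yaw,np.pi/2); print("yaw",y,yaw)
    if abs(y-yaw)>.2: raise SystemExit("yaw changed")
    d=3*np.pi/2; pick((b[:2]+b[2:4])/2,y+d,H0); read(RD[1]-np.pi/2+d,H0); place(slot,H0)
E
python3 - <<'E'
from h import *
run("red",np.array([.548,-.283]),1.830,(.031,.058))
E
ls pics
```

```text
red [ 0.54822125 -0.28300314  0.54814691 -0.28315067 56.06111145 56.15160751
  0.25968832]
yaw 1.8304846434426971 1.83
grip 0.031336274140784666 58.85188937187195
q6 -1.796494000629328
ft [-0.9 -0.5  2.2]
t 41.05
b.png
blue.npz
crate.png
green.npz
read34.png
red.npz
scene0.png
scene0c.png
top0.png
top0c.png
```

Run:
```python
from h import *
d=cam("scene"); a=cv2.resize(cv2.imread("pics/read34.png"),None,fx=1.48,fy=1.48); b=cv2.resize(d["pixels"][160:340,360:500],(400,514))[:296]
b=cv2.resize(d["pixels"][170:270,380:515],(400,296)); cv2.imwrite("pics/v1.png",np.hstack([a,b]))
```

```text
(no output)
```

View pics/v1.png

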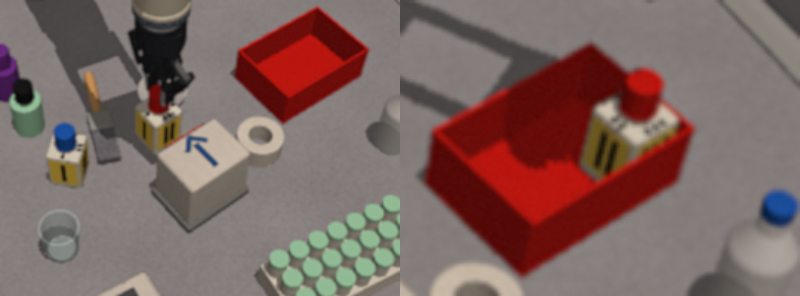

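Run:
```python
import cv2
a=cv2.imread("pics/read34.png")[50:115,75:160]; cv2.imwrite("pics/v2.png",cv2.resize(a,None,fx=7,fy=7,interpolation=cv2.INTER_CUBIC))
```

```text
(no output)
```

View pics/v2.png

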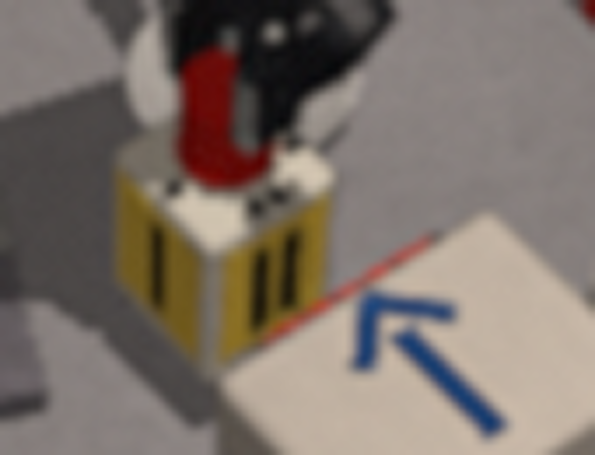

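The picture shows the bottle upright, with the two-bar panel parallel to the window and the one-bar panel on the side, as intended. In the box, red stands in its corner. Next is blue.

Run:
```python
from h import *
run("blue",np.array([.5356,-.155]),-2.180,(-.031,.058))
```

```text
blue [ 0.53568604 -0.1543378   0.5356814  -0.15493642 55.80988312 56.02643585
  0.95930032]
yaw -2.182292334697097 -2.18
grip 0.030735857345445268 58.88221263885498
q6 -1.7963586164086032
ft [-0.7 -1.9  2.4]
t 58.3333
```

Run:
```python
from h import *
run("green",np.array([.4057,-.3393]),1.960,(.031,-.058))
```

```text
green [ 0.40607501 -0.33931226  0.40561087 -0.33975043 56.10293579 55.82551193
  0.39388948]
yaw 1.9646858082113725 1.96
grip 0.031603337382595915 58.63587141036987
q6 -1.796474520350227
ft [-0.7  0.2  1.7]
t 76.5083
```

Run:
```python
from h import *
c=np.array([.4129,-.1840]); f=capfind(look(c),None,c,.04); print(f)
if f is None or np.hypot(*(f[0]-c))>.006: raise SystemExit("moved")
h=H0-.007; pick(f[0],0.,h); place((-.031,-.058),h)
look((.507,.31),.45); a=cam("wrist")["pixels"]; b=cam("top")["pixels"]
print(manip.get_obs()["t"])
cv2.imwrite("pics/v3.png",np.hstack([cv2.resize(a[90:280,230:410],(400,422)),cv2.resize(b[130:350,100:500],(400,220)).repeat(2,0)[:422]]))
cv2.imwrite("pics/top1.png",cv2.resize(b[120:370,100:520],None,fx=1.9,fy=1.9))
```

```text
(array([ 0.41286462, -0.18415089]), np.int64(1001), np.float64(0.11078410906057623))
grip 0.030965325376048555 58.70820343494415
ft [-0.8  0.3 -1.3]
t 86.5417
88.3083
```

View pics/v3.png

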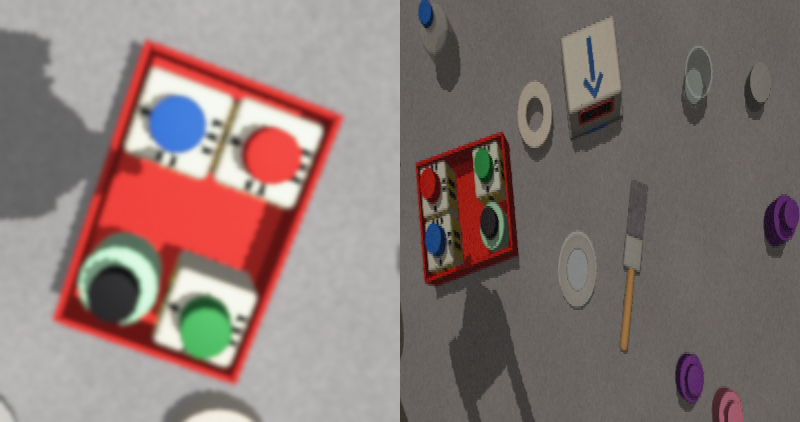

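View pics/top1.png

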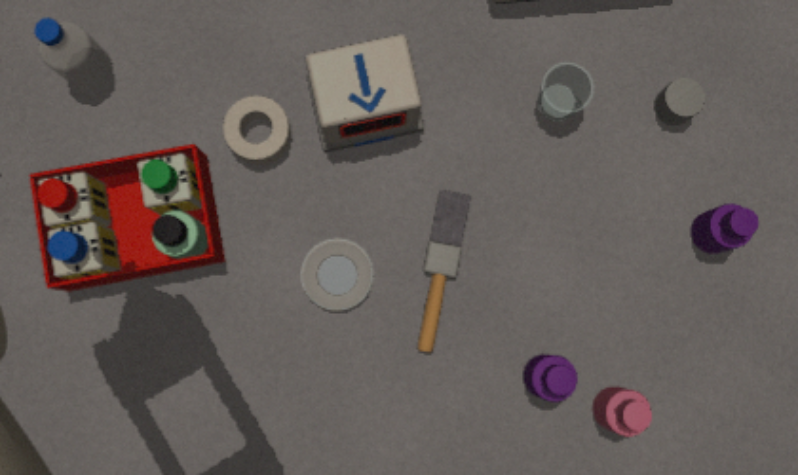

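Run:
```python
from h import *
d=cam("wrist")
P=cloud(d); ok=True
for s,z in (((.031,.058),.125),((-.031,.058),.125),((.031,-.058),.125),((-.031,-.058),.117)):
    p=CR[0]+R2(CR[1])@np.array(s); m=np.hypot(P[...,0]-p[0],P[...,1]-p[1])<.012
    h=np.nanmedian(P[m][:,2]); print(s,h,z); ok&=abs(h-z)<.006
manip.read_camera("scene"); print([b["rect"] for b in manip.boxes_of("pot_a","scene") if b["score"]>.4])
if ok: print(manip.job_done())
```

```text
(0.031, 0.058) 0.12361349992340182 0.125
(-0.031, 0.058) 0.12376457904839372 0.125
(0.031, -0.058) 0.12372108257333542 0.125
(-0.031, -0.058) 0.11564736322130212 0.117
[[398.2, 201.2, 419.1, 228.6], [222.2, 209.0, 244.2, 248.9], [157.1, 290.8, 184.2, 330.5], [187.1, 212.3, 210.3, 246.8], [429.0, 179.4, 457.7, 223.3]]
the job is handed in; nothing more can be done
None
```

The red, blue and green bottles were each shown to the reader in order (one, two, then three bars). They and the one black-capped pot stand upright in the red box, nothing else was touched, and the job is handed in at about 89 s; the cell returned no verdict.

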